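# Clear the thickness gauge and run its three-level reference check

## Task

Get the bench thickness gauge ready and check it: swing the electrode arm that hangs over it to the right as far as it goes, and move whatever was left lying on the gauge's sliding table into the grey tray. Then lay the three-level steel reference block flat on the table, move the table by its black knob so that the ring on the lowest step, then the middle one, then the highest is centred under the gauge foot, and each time gently press the plunger down until the foot rests on the ring, keep it there for about a second and let it rise. Finally slide the table back to the left, put the block back flat on its cork mat and leave the bottles standing nearby alone.

Things in the scene. Friction and masses are not known exactly. Their poses are not given: they have to be found in the camera images.
- electrode_arm_3_swivel (a joint): Swivel of the beige electrode arm that hangs over the gauge, rad. It turns about the upright through swivel_axis; the value grows counter-clockwise seen from above. -0.14 is the right-hand stop (arm out of the way), 0.70 the left-hand stop; starts at 0.42 to 0.66, over the front of the gauge. Stiff with friction: about 2 N at the holder moves it, and it stays where it is left.
- holder (a point): Centre of the electrode holder at the free end of that arm: a block 30 mm along the arm (this point's x axis, pointing outwards), 80 mm across it (y axis, towards the arm's left side seen from the pivot) and 20 mm high, 193 mm from the swivel axis, about 0.22 m above the worktop. It can be pushed on its left end face. The arm links run from it back to the pivot at about the same height.
- swivel_axis (a point): Point on the upright swivel axis of that arm, at the holder's height. The arm's knuckle (up to 0.245 m high) stands within 35 mm of it.
- gauge_bed: Grey bed of the bench gauge, fixed, 130 x 330 x 16 mm; origin at its underside centre, x away from the robot, y left. The foot's axis is at x=0, y=-80 mm here; the head (36 mm wide, z 127 to 167 mm, dial in front to x=-30 mm) hangs over the table there, on an arm from a column (25 mm thick, 210 mm high) behind it at x=125 mm.
- slide_y (a joint): Travel of the sliding table along the bed, m: 0 at the left stop (where it starts), grows to 0.205 as the table goes right (along the bed's -y). At 0.165 the table centre is under the foot. Friction about 1.5 N.
- slide_x (a joint): Cross travel of the table, m, -0.035 to 0.035, grows away from the robot (bed's +x). Friction about 1.5 N; both slides move freely at once when the knob is led, and stay where they are left.
- table_centre (a point): Centre of the upper face of the sliding table (level, 55 mm above the worktop), x axis away from the robot, y left. The face is 108 x 198 mm inside a rim 4 mm wide and 4 mm high.
- handle (a point): Grip point of the table's black knob: an upright cylinder 24 mm thick, standing 34 mm above the table face level on a tongue in front of the table, at x=-105, y=+45 mm from the table centre; this point is 12 mm below its top. Grip it from above to lead the table.
- plunger (a joint): Downward travel of the gauge plunger, m: 0 raised, 0.036 lowest. Height of the foot over the table face is 0.045 minus this. A spring holds it up: about 1 N at the start, 3 N when fully down; it rises by itself when let go.
- foot (a point): Centre of the flat underside of the gauge foot (10 mm wide), 45 mm above the table face when raised.
- plunger_top (a point): Centre of the top of the plunger's black push button (30 mm wide, flat), 122 mm above the foot; press it straight down.
- ref_block: Steel reference block, 90 mm (its x) by 60 mm (its y), 0.35 kg; origin at the centre of its underside, z up. Three steps: the half at x<0 is 12 mm high over the full 60 mm width; at x>0 the half at y>0 is 18 mm and the half at y<0 is 24 mm high. Take it across its 60 mm width at the middle. Lies on the cork mat at the start.
- mark_low (a point): Centre of the black ring (20 mm wide) on the lowest, 12 mm step, at x=-22, y=0 mm of the block.
- mark_mid (a point): Centre of the ring on the middle, 18 mm step, at x=22.5, y=15 mm of the block.
- mark_high (a point): Centre of the ring on the highest, 24 mm step, at x=22.5, y=-15 mm of the block.
- cork_mat: Cork mat for the block, 105 x 135 x 4 mm, fixed on the worktop right of the gauge; origin at its underside centre, the 135 mm along its y.
- tray: Grey plastic tray for cleared things, fixed on the worktop front left; 140 (x) by 215 (y) mm outside, walls 3 mm thick and 20 mm high, floor 3 mm; origin at its underside centre. Another electrode arm, which stays as it is, stands behind it, up to 0.29 m high.
- tape_teal: Roll of teal tape lying flat, 60 mm across, 18 mm high; origin at its underside centre. May lie on the table, or be absent.
- timer: White bench timer with coloured buttons, 66 (its x) x 62 (its y) x 20 mm; origin at its underside centre. May lie on the table, or be absent.
- stopper: Red-brown rubber stopper standing on its end, 36 mm across, 28 mm high; origin at its underside centre. May stand on the table, or be absent.
- buffer_red: Bystander: bottle with red cap, 48 mm across, 100 mm high; origin at its underside centre. Leave it.
- buffer_yellow: Bystander: bottle with yellow cap, 48 mm across, 100 mm high; origin at its underside centre. Leave it.

How it is judged:
On the way, in this order (a step that is already met when the one before it is completed fails the run):
1. the electrode arm is swung to its right-hand side and everything that lay on the table is in the tray, let go (value of joint electrode_arm_3_swivel below -0.02 rad and x of tape_teal in the frame of tray between -0.06 and 0.06 m and y of tape_teal in the frame of tray between -0.098 and 0.098 m and z of tape_teal in the frame of tray between -0.002 and 0.036 m and contact force between each of tape_teal, timer, stopper and the fingers below 0.2 N and linear speed of each of tape_teal, timer, stopper below 0.02 m/s and x of timer in the frame of tray between -0.06 and 0.06 m and y of timer in the frame of tray between -0.098 and 0.098 m and z of timer in the frame of tray between -0.002 and 0.036 m and x of stopper in the frame of tray between -0.06 and 0.06 m and y of stopper in the frame of tray between -0.098 and 0.098 m and z of stopper in the frame of tray between -0.002 and 0.036 m), for 0.2 s.
2. the reference block lies flat on the sliding table, let go (x of ref_block in the frame of table_centre between -0.026 and 0.026 m and y of ref_block in the frame of table_centre between -0.052 and 0.052 m and z of ref_block in the frame of table_centre between -0.003 and 0.004 m and angle between ref_block's own z axis and vertical below 0.06 rad and contact force between ref_block and the fingers below 0.2 N), for 0.3 s.
3. the gauge foot rests on the ring of the lowest step (horizontal distance between foot and mark_low below 0.007 m and contact force between plunger and ref_block above 0.5 N and distance between foot and mark_low below 0.0075 m and angle between ref_block's own z axis and vertical below 0.06 rad), for 0.5 s.
4. the gauge foot rests on the ring of the middle step (horizontal distance between foot and mark_mid below 0.007 m and contact force between plunger and ref_block above 0.5 N and distance between foot and mark_mid below 0.0075 m and angle between ref_block's own z axis and vertical below 0.06 rad), for 0.5 s.
5. the gauge foot rests on the ring of the highest step (horizontal distance between foot and mark_high below 0.007 m and contact force between plunger and ref_block above 0.5 N and distance between foot and mark_high below 0.0075 m and angle between ref_block's own z axis and vertical below 0.06 rad), for 0.5 s.
At the end, for the whole second after the job is handed in: Electrode arm at its right-hand side (swivel below -0.02 rad); every thing that lay on the table in the tray, at rest; table within 30 mm of its left stop; plunger up; block flat on the cork mat, its centre within 30 mm of the mat's centre, at rest (all of step 1 and horizontal distance between ref_block and cork_mat below 0.03 m and height (world z) of ref_block between 0.001 and 0.008 m and angle between ref_block's own z axis and vertical below 0.06 rad and linear speed of ref_block below 0.02 m/s and value of joint slide_y below 0.03 m and value of joint plunger below 0.003 m); the robot touches nothing.
It fails at once if a bottle standing by is moved more than 4 cm or tipped (distance of any of buffer_red, buffer_yellow from where it was at the start of the episode above 0.04 m or angle between any of buffer_red, buffer_yellow's own z axis and vertical above 0.5 rad).
It fails at once if the gauge foot is forced onto something with more than 60 N (contact force between plunger and ref_block above 60 N).
Of tape_teal, timer, stopper only 1 to 3 are there at a start; the rules pass over those that are not, and their reading is None.
At some moment in a run one of ref_block may be knocked a few centimetres aside while the robot is not near it.
Once in a run the grip may slacken for a moment while it holds something.
It also fails if it takes over 210 s, if anything falls off the work surface, if the arm or the gripper's body presses on something with over 40 N, if the wrist force passes 120 N, or if a joint passes its speed limit or range.

## Robot

A 7-joint arm with a two-finger parallel gripper is mounted at the origin on a cart in front of the work surface, level with it; the furniture and walls round the work are solid. World frame = base frame: x ahead of the robot, y to its left, z up, the work surface at z = 0. Lengths are in m, angles in rad, forces in N, time in s.
With the tool pointing down it reaches from about 0.35 to 0.9 m from the base axis. Payload 19.9 kg.
Tool frame: the origin (TCP) lies between the finger pads; the fingertips stand 19 mm ahead of it and the grasp point (between the pads) is the TCP; z points along the fingers, y is the direction in which the jaws open and shut (so a half turn about z gives the same grasp; the last joint's range is limited). The gripper opens to 94 mm and grips with 3 to 60 N. Pads are 16 mm wide; open, the fingers measure 119 mm over their backs; the gripper's body (75 mm by 177 mm) begins 78 mm behind the grasp point.
Start: joints at [-1.333, 0.417, -0.01, 1.614, 0.005, 1.111, -0.053], TCP at [0.172, 0.601, 0.224] pointing down, gripper open.
Joint ranges: [-2.81, 2.81], [-0.39, 2.02], [-1.27, 1.25], [0.06, 2.57], [-1.19, 4.33], [0.19, 2], [-2.82, 2.82]. Speed limits (rad/s): [1.89, 1.89, 2.39, 2.39, 3.01, 3.01, 3.01].

## Interface

Orientations are given as a 3x3 rotation matrix whose columns are the frame's x, y, z axes.
In Python, from rig import robot gives the robot as it stands. Calls block until the motion is done:
- robot.move_ptp(position, orientation): joint-space move of the TCP to a pose.
- robot.move_linear(position, velocity=0.15, frame=None, threshold=None): straight line of the TCP; frame=None keeps the orientation; velocity is the mean speed in m/s. With threshold (N) it stops when the force on the tool has changed by that much, and returns True; else False.
- robot.goto_joints(angles): joint-space move.
- robot.gripper_to(opening): finger opening in m; the grip force is fixed at half the most; returns when the fingers have stopped.
- robot.pause(seconds).
- robot.ik(position, orientation): joint angles nearest the present ones, or None.
- robot.get_state(): the state.
- robot.grab_frame(name): name is "scene" or "side" or "wrist"; returns the picture (400x640x3 uint8, red, green, blue); there is no depth.
- robot.camera_info(name): a dict with "fx", "fy", "cx", "cy" (pixels), "rvec" (rotation vector, rad) and "tvec" (3), from world to camera coordinates, as OpenCV has them. Camera axes: x right, y down, z forward; pixel columns grow to the right and rows downward; lengths in m; the calibration is good to about 2 mm. The wrist camera is an equidistant fisheye: a pixel r from the principal point sees the ray r / f radians off the axis. A picture is of the moment at which its call begins: read the wrist's pose just before it. camera_info takes no time and is no camera call; for the wrist camera it gives the pose at the moment of the call.
A pose or a line that the arm cannot do raises robot.PlanningError and nothing moves.
- robot.sign_off(): hands the job in, once; it reports no verdict.
The state is a dict: "time": time; "qpos": joint angles; "joint_vel": joint speeds; "effort": joint torques, N m; "ee_pos": TCP position; "tool_rot": TCP orientation; "force": force on the tool from outside, world axes, zero at the start; "moment": the same for the moment, N m; "opening": finger opening in m.
Only numpy, scipy, OpenCV 4.12 (cv2) and the standard library are available. Lean on these libraries where they do the work, as an engineer would, in place of code of your own. Each camera call takes 0.05 s, during which the arm holds its last target.

## Working session

There is one attempt and no reset: what is moved stays moved. The work goes in short steps, each a Python script; the robot and the scene stay as the last script left them, time stands still between calls to the robot, and variables do not carry over. Pictures are saved under pics/ and viewed, and the job is handed in when it is done.

```bash
ls; mkdir -p pics; python3 - <<'E'
from rig import robot
import cv2
s=robot.get_state();print(s['time'],s['ee_pos'],s['tool_rot'],s['opening'])
for n in ["scene","side","wrist"]:
    print(n,robot.camera_info(n))
    cv2.imwrite(f'pics/{n}0.png',robot.grab_frame(n)[:,:,::-1])
E
```

```text
pics
0.0 [0.17191226 0.6005183  0.22385529] [[-9.61387199e-01  2.75199176e-01 -2.58213430e-04]
 [ 2.75199287e-01  9.61386494e-01 -1.16710083e-03]
 [-7.29422825e-05 -1.19309595e-03 -9.99999286e-01]] 0.0937529044970745
scene {'fx': 431.70255081694296, 'fy': 431.70255081694296, 'cx': 319.3048285491769, 'cy': 194.70846428966965, 'rvec': array([ 2.33439995,  0.40867057, -0.17942397]), 'tvec': array([-0.46207767, -0.09242016,  1.84982061])}
side {'fx': 433.92168767687156, 'fy': 433.92168767687156, 'cx': 312.9513627047682, 'cy': 203.9196671571064, 'rvec': array([ 0.27518619,  2.87889503, -1.07744646]), 'tvec': array([0.52778417, 0.12376652, 1.37286485])}
wrist {'fx': 309.70691628693146, 'fy': 309.70691628693146, 'cx': 318.33634416166694, 'cy': 198.00023109591706, 'rvec': array([-2.35162277, -1.77341533, -0.2083867 ]), 'tvec': array([-0.62430355, -0.02425185,  0.39015897])}
```

View pics/scene0.png

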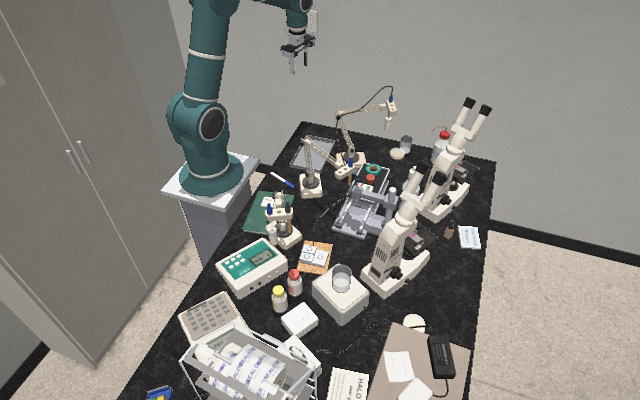

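View pics/side0.png

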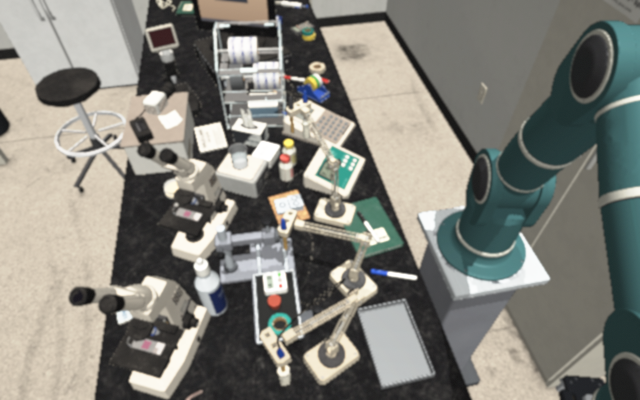

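View pics/wrist0.png

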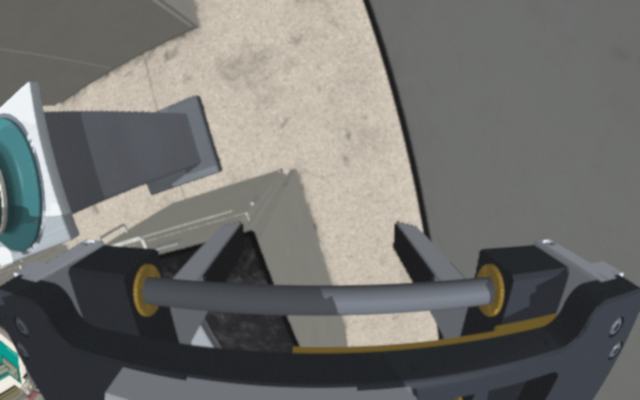

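```bash
cat > h.py <<'E'
import numpy as np, cv2
from rig import robot
def cam(n):
    c=robot.camera_info(n); R=cv2.Rodrigues(np.array(c['rvec']))[0]; return c,R,np.array(c['tvec']).ravel()
def ray(n,uv,C=None):
    c,R,t=C or cam(n); x=(uv[0]-c['cx'])/c['fx']; y=(uv[1]-c['cy'])/c['fy']
    if n=='wrist':
        r=np.hypot(x,y); d=np.array([np.sin(r)*x/max(r,1e-9),np.sin(r)*y/max(r,1e-9),np.cos(r)])
    else: d=np.array([x,y,1.])
    d=R.T@d; return -R.T@t, d/np.linalg.norm(d)
def onz(n,uv,z,C=None):
    o,d=ray(n,uv,C); return o+d*(z-o[2])/d[2]
def proj(n,p,C=None):
    c,R,t=C or cam(n); q=R@np.array(p,float)+t
    if n=='wrist':
        r=np.hypot(q[0],q[1]); th=np.arctan2(r,q[2]); k=th/max(r,1e-9)
        return np.array([c['cx']+c['fx']*k*q[0],c['cy']+c['fy']*k*q[1]])
    return np.array([c['cx']+c['fx']*q[0]/q[2],c['cy']+c['fy']*q[1]/q[2]])
def tri(a,ua,b,ub,Ca=None,Cb=None):
    o1,d1=ray(a,ua,Ca);o2,d2=ray(b,ub,Cb)
    A=np.stack([d1,-d2],1); s=np.linalg.lstsq(A,o2-o1,rcond=None)[0]
    p=o1+s[0]*d1;q=o2+s[1]*d2; return (p+q)/2,np.linalg.norm(p-q)
def down(yaw):  # tool z down; jaw (y) axis at angle yaw from world x
    y=np.array([np.cos(yaw),np.sin(yaw),0]);z=np.array([0,0,-1.]);return np.stack([np.cross(y,z),y,z],1)
def save(n,name,crop=None,k=1):
    im=robot.grab_frame(n)[:,:,::-1].copy()
    cv2.imwrite(f'pics/{name}_raw.png',im)
    if crop: x0,y0,x1,y1=crop; im=im[y0:y1,x0:x1]
    if k!=1: im=cv2.resize(im,None,fx=k,fy=k,interpolation=cv2.INTER_CUBIC)
    cv2.imwrite(f'pics/{name}.png',im)
E
python3 - <<'E'
import cv2
im=cv2.imread('pics/scene0.png')[110:310,240:440];cv2.imwrite('pics/sc_z.png',cv2.resize(im,None,fx=3,fy=3,interpolation=cv2.INTER_CUBIC))
im=cv2.imread('pics/side0.png')[190:400,200:460];cv2.imwrite('pics/si_z.png',cv2.resize(im,None,fx=2.8,fy=2.8,interpolation=cv2.INTER_CUBIC))
E
```

```text
(no output)
```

View pics/sc_z.png

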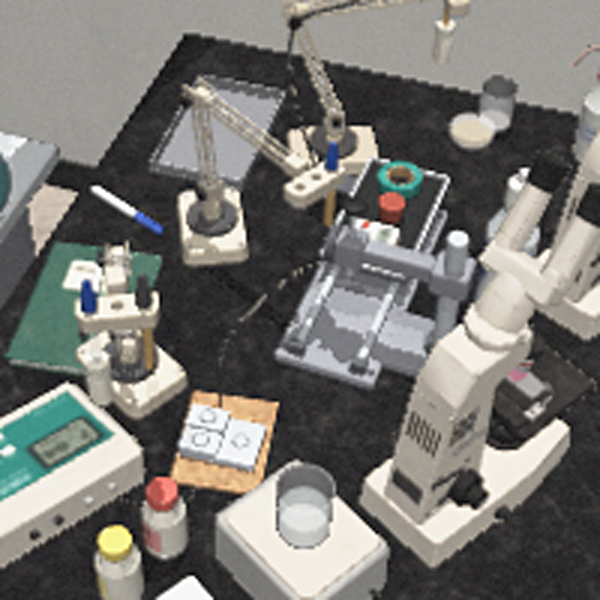

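View pics/si_z.png

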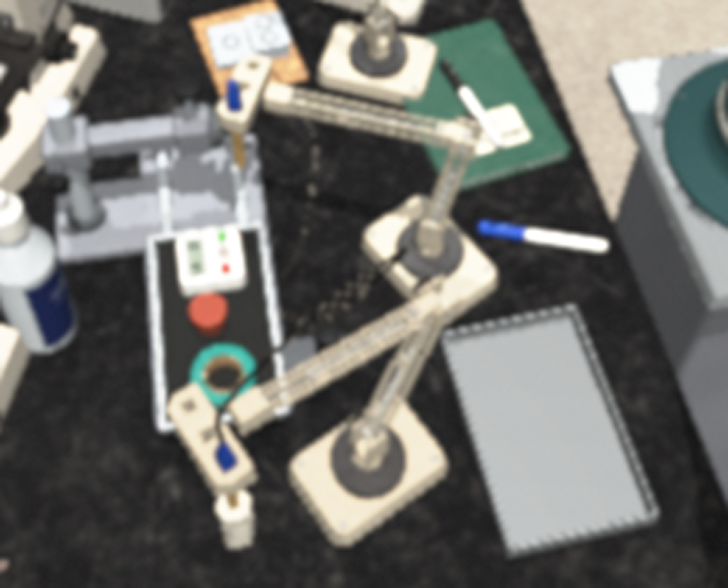

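```bash
python3 - <<'E'
from h import *
sc=lambda u,v:(u/3+240-.33,v/3+110-.33); si=lambda u,v:(u/2.8+200-.3,v/2.8+190-.3)
def T(n,a,b):
    p,e=tri('scene',sc(*a),'side',si(*b)); print(n,p.round(3),round(e,4))
T('holder blue peg top',(333,148),(233,85))
T('holder mid',(315,185),(242,98))
T('elbow knuckle',(197,90),(462,133))
T('column top',(458,238),(58,105))
T('arm2 holder peg base',(455,5),(210,425))
T('plunger btn',(352,225),(197,108))
for n,p in dict(a=(445,340),b=(572,308),c=(658,518),d=(510,553)).items(): print('tray rim',n,onz('side',si(*p),.02).round(3))
for n,p in dict(a=(147,240),b=(257,225),c=(288,412),d=(160,428)).items(): print('table rim',n,onz('side',si(*p),.059).round(3))
print('tape',onz('side',si(222,372),.073).round(3),onz('scene',sc(400,177),.073).round(3))
print('stop',onz('side',si(208,308),.083).round(3),onz('scene',sc(392,200),.083).round(3))
print('timer',onz('side',si(210,257),.075).round(3))
for n,p in dict(a=(190,18),b=(270,0),c=(306,75),d=(222,95)).items(): print('mat side',n,onz('side',si(*p),.004).round(3))
for n,p in dict(a=(192,393),b=(280,404),c=(265,492),d=(173,483)).items(): print('mat sc',n,onz('scene',sc(*p),.004).round(3))
print('rings sc: ',onz('scene',sc(208,415),.028).round(3),onz('scene',sc(202,438),.022).round(3),onz('scene',sc(241,440),.016).round(3))
print('bottles',onz('scene',sc(161,492),.1),onz('scene',sc(115,543),.1))
print('base pin', onz('scene',sc(212,215),.03),onz('side',si(430,250),.03))
E
```

```text
holder blue peg top [ 0.612 -0.004  0.258] 0.0008
holder mid [ 0.601 -0.024  0.213] 0.0046
elbow knuckle [0.413 0.072 0.235] 0.0029
column top [ 0.778 -0.052  0.21 ] 0.0015
arm2 holder peg base [0.677 0.316 0.265] 0.0071
plunger btn [ 0.649 -0.044  0.182] 0.0052
tray rim a [0.439 0.164 0.02 ]
tray rim b [0.305 0.155 0.02 ]
tray rim c [0.297 0.369 0.02 ]
tray rim d [0.435 0.373 0.02 ]
table rim a [0.716 0.018 0.059]
table rim b [0.603 0.022 0.059]
table rim c [0.606 0.226 0.059]
table rim d [0.723 0.218 0.059]
tape [0.66  0.182 0.073] [0.66  0.178 0.073]
stop [0.665 0.12  0.083] [0.664 0.119 0.083]
timer [0.656 0.06  0.075]
mat side a [ 0.636 -0.326  0.004]
mat side b [ 0.534 -0.337  0.004]
mat side c [ 0.511 -0.208  0.004]
mat side d [ 0.613 -0.198  0.004]
mat sc a [ 0.509 -0.212  0.004]
mat sc b [ 0.615 -0.192  0.004]
mat sc c [ 0.64  -0.318  0.004]
mat sc d [ 0.536 -0.342  0.004]
rings sc:  [ 0.546 -0.254  0.028] [ 0.55  -0.284  0.022] [ 0.592 -0.267  0.016]
bottles [ 0.55764334 -0.41708707  0.1       ] [ 0.53711115 -0.49035375  0.1       ]
base pin [0.42943707 0.06500195 0.03      ] [0.43070045 0.0677418  0.03      ]
```

```bash
python3 - <<'E'
from h import *
s=robot.get_state();c,R,t=cam('wrist');TR=np.array(s['tool_rot'])
print('cam in tool',(TR.T@(-R.T@t-s['ee_pos'])).round(3)); print('cam axes in tool\n',(TR.T@R.T).round(3))
sc=lambda u,v:(u/3+240-.33,v/3+110-.33); si=lambda u,v:(u/2.8+200-.3,v/2.8+190-.3)
def T(n,a,b):
    p,e=tri('scene',sc(*a),'side',si(*b)); print(n,p.round(3),round(e,4))
T('arm2 elbow',(296,20),(438,285))
T('arm2 base',(335,125),(370,430))
T('arm2 electrode bottom',(441,58),(237,545))
T('arm2 link end',(440,12),(245,410))
T('arm1 link/holder',(290,165),(270,95))
T('arm1 brown rod bottom',(327,225),(240,165))
for y in (.05,-.1): pass
P=np.array([.66,.12,.35])
for yaw in (0,.5,1,np.pi/2,2.2,-.8,-1.57): print(yaw,robot.ik(P,down(yaw)) is not None)
E
```

```text
cam in tool [ 0.068 -0.    -0.16 ]
cam axes in tool
 [[ 0.    -0.972 -0.233]
 [ 1.     0.    -0.   ]
 [ 0.    -0.233  0.972]]
arm2 elbow [0.484 0.231 0.254] 0.0109
arm2 base [0.54  0.26  0.067] 0.0056
arm2 electrode bottom [0.666 0.362 0.143] 0.0044
arm2 link end [0.655 0.307 0.257] 0.0172
arm1 link/holder [ 0.571 -0.014  0.225] 0.0138
arm1 brown rod bottom [ 0.612 -0.004  0.132] 0.0023
0 True
0.5 True
1 True
1.5707963267948966 True
2.2 True
-0.8 True
-1.57 True
```

```bash
python3 - <<'E'
from h import *
Y=-0.55
robot.gripper_to(0.0)
robot.move_linear([.172,.601,.42],velocity=.3)
robot.move_ptp([.52,.12,.48],down(Y))
save('wrist','w1')
s=robot.get_state();print(s['time'],s['ee_pos'],s['qpos'])
c,R,t=cam('wrist');np.savez('w1.npz',R=R,t=t)
E
```

```text
4.5583 [0.5198776  0.12104807 0.4797743 ] [-0.84612487  0.13820848  0.64869461  1.44539222 -0.08318855  1.58614777
 -0.75117465]
```

View pics/w1.png

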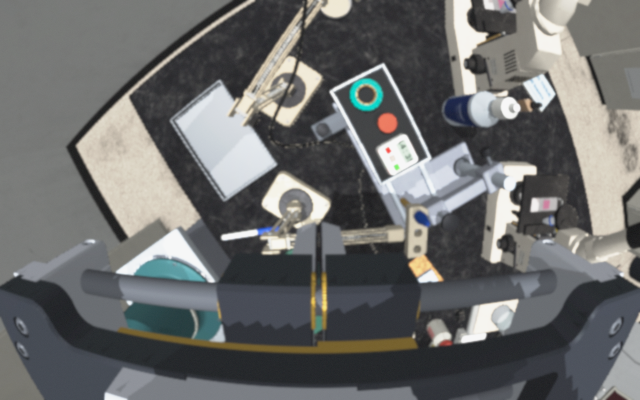

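```bash
python3 - <<'E'
import cv2
im=cv2.imread('pics/w1_raw.png')[60:280,160:480];cv2.imwrite('pics/w1z.png',cv2.resize(im,None,fx=2.5,fy=2.5,interpolation=cv2.INTER_CUBIC))
E
```

```text
(no output)
```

View pics/w1z.png

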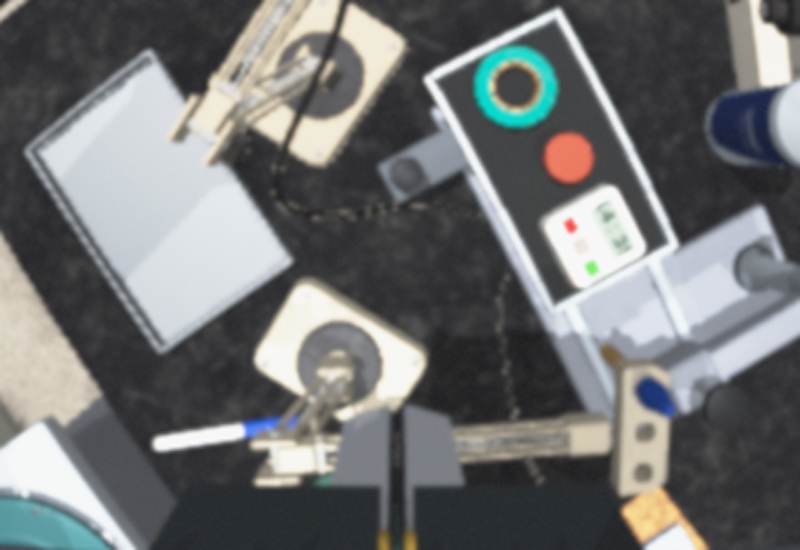

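```bash
cat >> h.py <<'E'
def stored(f):
    d=np.load(f); return (robot.camera_info('wrist'),d['R'],d['t'])
E
python3 - <<'E'
from h import *
C=stored('w1.npz'); z=lambda u,v:(u/2.5+160-.3,v/2.5+60-.3)
W=lambda u,v,h:onz('wrist',z(u,v),h,C).round(3)
print('holder L',W(642,360,.23),'R',W(642,495,.23),'inner mid',W(614,428,.23),'outer',W(668,428,.23))
print('elbow',W(290,460,.235))
print('knob',W(407,174,.089),'tape',W(516,87,.073),'stopper',W(569,158,.083))
for p in ((540,225),(607,185),(645,250),(585,290)): print('timer',W(*p,.075))
for p in ((426,76),(562,10),(678,243),(556,308)): print('table rim',W(*p,.059))
for p in ((28,150),(150,52),(293,262),(163,352)): print('tray rim',W(*p,.02))
print('plunger', W(722,402,.222))
for p in ((205,100),(225,155),(180,135)): print('arm2 knuckle',W(*p,.27))
E
```

```text
holder L [0.618 0.015 0.23 ] R [ 0.581 -0.061  0.23 ] inner mid [ 0.585 -0.013  0.23 ] outer [ 0.613 -0.031  0.23 ]
elbow [0.418 0.07  0.235]
knob [0.557 0.168 0.089] tape [0.659 0.182 0.073] stopper [0.664 0.118 0.083]
timer [0.622 0.086 0.075]
timer [0.681 0.086 0.075]
timer [0.683 0.028 0.075]
timer [0.627 0.025 0.075]
table rim [0.607 0.223 0.059]
table rim [0.723 0.216 0.059]
table rim [0.714 0.015 0.059]
table rim [0.603 0.021 0.059]
tray rim [0.297 0.363 0.02 ]
tray rim [0.433 0.367 0.02 ]
tray rim [0.441 0.154 0.02 ]
tray rim [0.304 0.15  0.02 ]
plunger [ 0.652 -0.039  0.222]
arm2 knuckle [0.493 0.254 0.27 ]
arm2 knuckle [0.487 0.226 0.27 ]
arm2 knuckle [0.473 0.247 0.27 ]
```

```bash
python3 - <<'E'
from h import *
A=np.array([.426,.0615]); O=down(-.78)
def P(phi,off,z=.224):
    d=np.array([np.cos(phi),np.sin(phi)]);l=np.array([-d[1],d[0]]);return [*(A+.19*d+off*l),z]
p=P(-.453,.085)
robot.move_ptp([p[0],p[1],.36],O); robot.move_linear(p,velocity=.15)
for phi in np.arange(-.45,-1.25,-.08):
    hit=robot.move_linear(P(phi,.053),velocity=.08,threshold=9)
    s=robot.get_state(); print(round(phi,2),hit,s['ee_pos'].round(3),np.array(s['force']).round(1))
    if hit: break
print(s['time'])
q=s['ee_pos']; d=np.array([np.cos(phi),np.sin(phi)]);l=np.array([-d[1],d[0]])
robot.move_linear([q[0]+.03*l[0],q[1]+.03*l[1],q[2]])
robot.move_linear([q[0]+.03*l[0],q[1]+.03*l[1],.42],velocity=.3)
robot.move_ptp([.50,.12,.48],down(-.55))
save('wrist','w2',(160,60,480,280),2.5); c,R,t=cam('wrist');np.savez('w2.npz',R=R,t=t)
save('scene','s2',(240,110,440,310),3)
E
```

```text
-0.45 False [0.62  0.026 0.224] [-0.5  0.6 -0.5]
-0.53 False [0.617 0.01  0.224] [-0.2  0.3 -0.1]
-0.61 False [ 0.612 -0.005  0.224] [ 0.2 -0.1  0. ]
-0.69 False [ 0.606 -0.019  0.224] [-0.2  0.7 -0.7]
-0.77 False [ 0.599 -0.033  0.224] [ 0.2  0.1 -0. ]
-0.85 False [ 0.591 -0.047  0.224] [-0.4 -0.   0.5]
-0.93 False [ 0.582 -0.06   0.224] [-0.6  0.   0.3]
-1.01 False [ 0.572 -0.072  0.224] [-0.1 -0.4 -0.7]
-1.09 False [ 0.561 -0.083  0.224] [0.6 0.1 0.2]
-1.17 False [ 0.549 -0.093  0.224] [0.2 1.2 0.1]
10.05
```

View pics/w2.png

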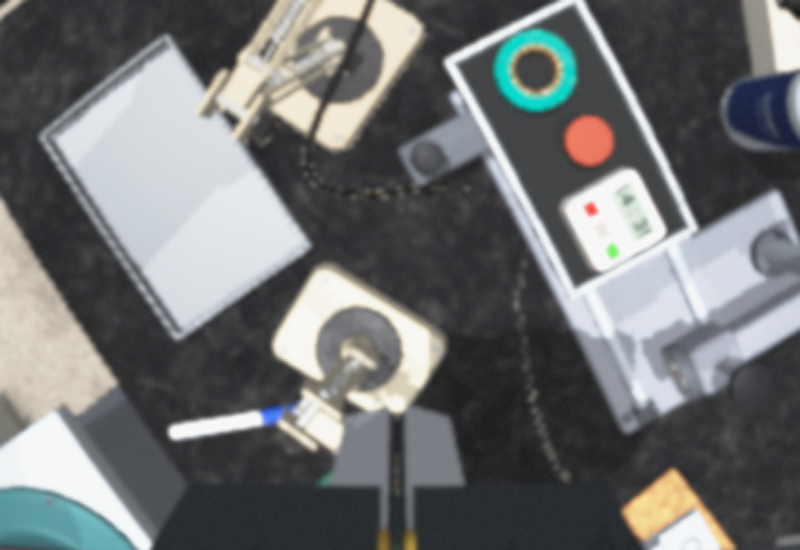

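View pics/s2.png

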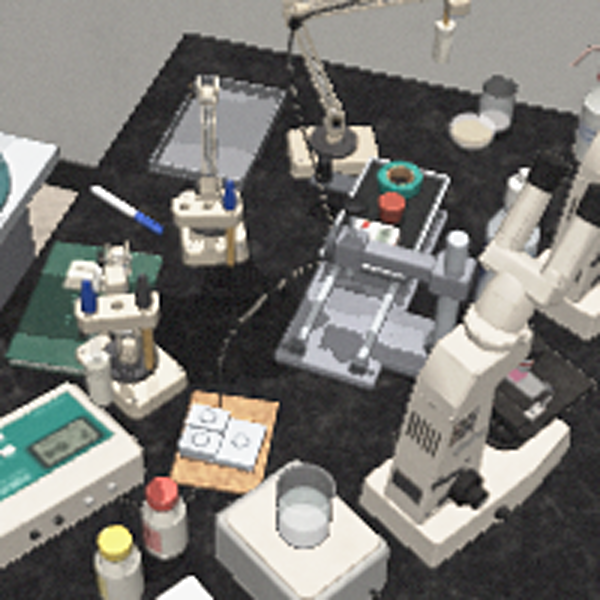

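```bash
python3 - <<'E'
from h import *
sc=lambda u,v:(u/3+240-.33,v/3+110-.33)
for p in ((173,205),(243,213),(208,200),(228,190)): print(onz('scene',sc(*p),.23).round(3))
A=np.array([.426,.0615]); O=down(-.78-.4)
def P(phi,off,z=.224):
    d=np.array([np.cos(phi),np.sin(phi)]);l=np.array([-d[1],d[0]]);return [*(A+.19*d+off*l),z]
p=P(-1.10,.07)
robot.move_ptp([p[0],p[1],.36],O); robot.move_linear(p,velocity=.2)
for phi in np.arange(-1.15,-1.5,-.03):
    hit=robot.move_linear(P(phi,.053),velocity=.05,threshold=7)
    s=robot.get_state(); print(round(phi,2),hit,s['ee_pos'].round(3),np.array(s['force']).round(1))
    if hit: break
print(s['time'])
p=P(phi,.085)
robot.move_linear(p); p[2]=.42
robot.move_linear(p,velocity=.3)
save('scene','s3',(240,110,440,310),3)
E
```

```text
[ 0.461 -0.129  0.23 ]
[ 0.541 -0.115  0.23 ]
[ 0.495 -0.108  0.23 ]
[ 0.511 -0.084  0.23 ]
-1.15 False [ 0.552 -0.09   0.224] [0.3 0.2 0.3]
-1.18 False [ 0.547 -0.094  0.224] [-0.1  0.4 -0.7]
-1.21 False [ 0.542 -0.098  0.224] [-0.2 -0.4 -0.1]
-1.24 False [ 0.538 -0.101  0.224] [-0.3  0.1 -0.5]
-1.27 True [ 0.537 -0.101  0.224] [ 8.7  1.4 -4.4]
15.675
```

View pics/s3.png

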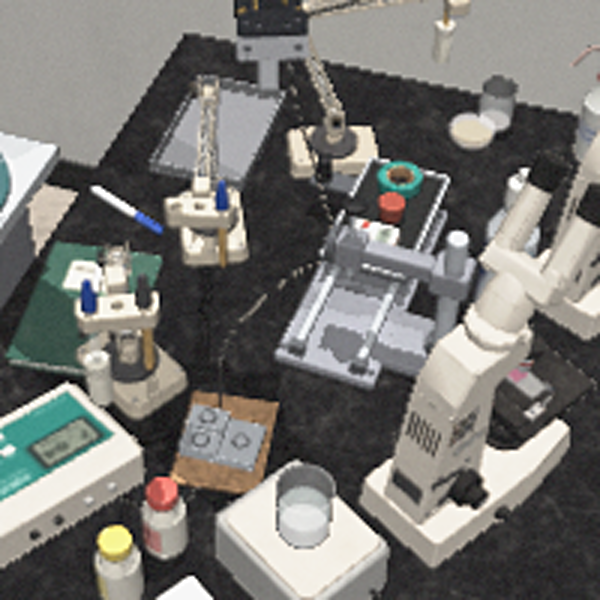

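```bash
cat >> h.py <<'E'
def st(): 
    s=robot.get_state(); return dict(t=round(s['time'],2),p=np.array(s['ee_pos']).round(4),f=np.array(s['force']).round(1),o=round(s['opening'],4))
def pick(xy,z,yaw,op,up=.38):
    robot.gripper_to(op) if abs(robot.get_state()['opening']-op)>.004 else None
    robot.move_ptp([*xy,up],down(yaw))
    robot.move_linear([*xy,z+.04],velocity=.3)
    h=robot.move_linear([*xy,z],velocity=.06,threshold=8)
    robot.gripper_to(0.0); print('grip',h,st())
    robot.move_linear([*xy,z+.05],velocity=.12); robot.move_linear([*xy,up],velocity=.3); print('lift',st())
def place(xy,z,yaw,op,up=.38):
    robot.move_ptp([*xy,up],down(yaw))
    robot.move_linear([*xy,z+.06],velocity=.3); print('pre',st())
    h=robot.move_linear([*xy,z],velocity=.06,threshold=8)
    robot.gripper_to(op); print('rel',h,st())
    robot.move_linear([*xy,z+.06],velocity=.15); robot.move_linear([*xy,up],velocity=.3)
E
python3 - <<'E'
from h import *
robot.move_ptp([.6,.12,.40],down(.42-np.pi))
pick((.659,.181),.080,.42-np.pi,.08)
try: robot.ik([.345,.3,.38],down(np.pi/2)) is None and print('noik')
except Exception as e: print(e)
place((.345,.300),.032,np.pi/2,.072)
save('wrist','w4')
E
```

```text
grip False {'t': 22.48, 'p': array([0.6591, 0.181 , 0.0802]), 'f': array([-1.1,  0.9,  2.3]), 'o': 0.0592}
lift {'t': 24.02, 'p': array([0.6586, 0.1811, 0.3782]), 'f': array([ 0.4, -0.8, -0.5]), 'o': 0.0591}
pre {'t': 28.09, 'p': array([0.3455, 0.3003, 0.093 ]), 'f': array([-0.1, -0.2,  0.5]), 'o': 0.0588}
rel False {'t': 29.68, 'p': array([0.345 , 0.3001, 0.0321]), 'f': array([0.2, 0.9, 0.3]), 'o': 0.0724}
```

View pics/w4.png

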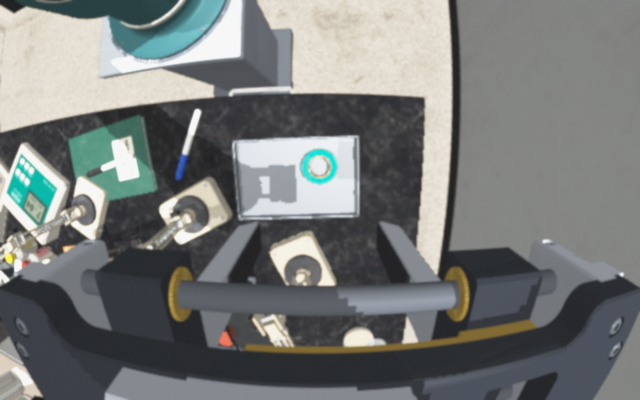

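```bash
python3 - <<'E'
from h import *
robot.move_ptp([.6,.12,.40],down(0))
pick((.664,.118),.083,0,.075)
place((.405,.254),.034,np.pi/2,.05)
robot.move_ptp([.6,.06,.40],down(0))
pick((.653,.056),.080,0,.0935)
place((.345,.204),.042,np.pi/2,.076)
save('wrist','w5')
E
```

```text
grip False {'t': 35.77, 'p': array([0.664 , 0.118 , 0.0831]), 'f': array([-0.5, -0.1,  0.3]), 'o': 0.0347}
lift {'t': 37.31, 'p': array([0.6636, 0.1181, 0.3781]), 'f': array([-0.2,  1.2, -1. ]), 'o': 0.0345}
pre {'t': 39.53, 'p': array([0.4058, 0.2541, 0.0949]), 'f': array([ 0.2, -0.2, -1. ]), 'o': 0.035}
rel False {'t': 41.15, 'p': array([0.405 , 0.254 , 0.0341]), 'f': array([ 0.1, -0.3,  0.9]), 'o': 0.0499}
grip False {'t': 47.42, 'p': array([0.6531, 0.0561, 0.0802]), 'f': array([0.7, 0.1, 2. ]), 'o': 0.0653}
lift {'t': 48.97, 'p': array([0.6526, 0.0562, 0.3781]), 'f': array([ 1. , -0.5, -1.4]), 'o': 0.0656}
pre {'t': 51.33, 'p': array([0.3457, 0.204 , 0.1027]), 'f': array([ 0.2, -0.3, -1.4]), 'o': 0.0657}
rel False {'t': 52.89, 'p': array([0.345 , 0.2041, 0.0421]), 'f': array([0.5, 0.4, 1.7]), 'o': 0.0763}
```

View pics/w5.png

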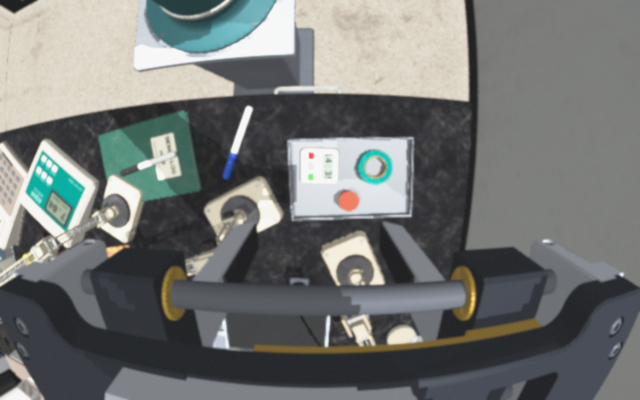

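```bash
python3 - <<'E'
from h import *
robot.gripper_to(.0935)
robot.move_ptp([.48,-.2,.42],down(-np.pi/2))
robot.pause(.3)
c,R,t=cam('wrist');np.savez('w6.npz',R=R,t=t)
save('wrist','w6',(160,0,480,240),2.5);print(st())
E
```

```text
{'t': 57.14, 'p': array([ 0.4801, -0.1997,  0.42  ]), 'f': array([-0.6, -0.7, -0. ]), 'o': 0.0936}
```

View pics/w6.png

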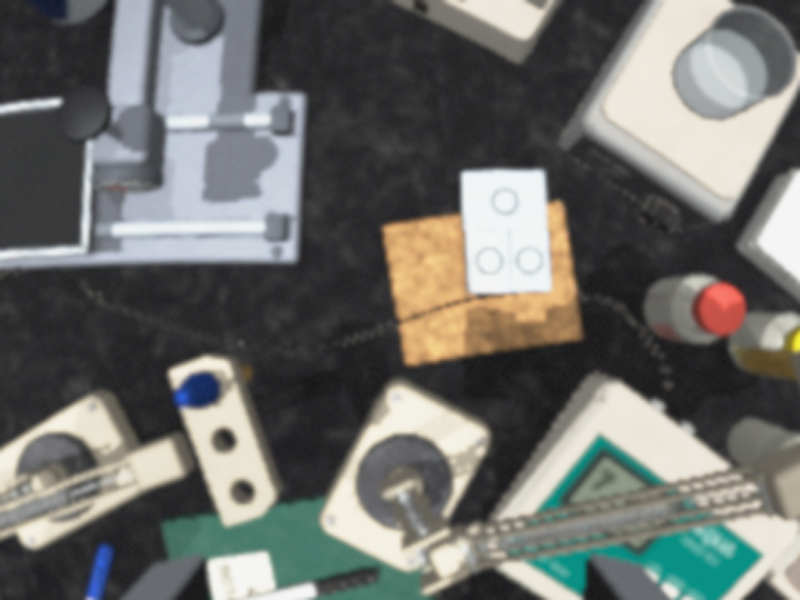

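```bash
python3 - <<'E'
from h import *
C=stored('w6.npz'); z=lambda u,v:(u/2.5+160-.3,v/2.5-.3)
W=lambda u,v,h:onz('wrist',z(u,v),h,C)
l,m,h=W(505,201,.016),W(530,260,.022),W(489,260,.028)
print(l.round(4),m.round(4),h.round(4),'dists',np.linalg.norm((l-m)[:2]),np.linalg.norm((l-h)[:2]),np.linalg.norm((m-h)[:2]),'exp .0470 .0470 .030')
# fit pose
src=np.array([[-.022,0],[.0225,.015],[.0225,-.015]]);dst=np.array([l[:2],m[:2],h[:2]])
a=src-src.mean(0);b=dst-dst.mean(0);th=np.arctan2((a[:,0]*b[:,1]-a[:,1]*b[:,0]).sum(),(a*b).sum())
Rm=np.array([[np.cos(th),-np.sin(th)],[np.sin(th),np.cos(th)]]);o=dst.mean(0)-Rm@src.mean(0)
print('block',o.round(4),th, 'res',(dst-(src@Rm.T+o)).round(4).tolist())
for p,zz in (((461,170),.016),((545,168),.016),((552,290),.022),((470,293),.028)): print('corner',W(*p,zz).round(3))
for p in ((384,226),(563,203),(582,338),(406,365)): print('mat',W(*p,.004).round(3))
print('btn',W(85,112,.222).round(3)); print('table right edge',W(88,252,.059).round(3),W(92,140,.059).round(3))
print('bed R',W(305,95,.016).round(3),W(298,260,.016).round(3))
print('red',W(718,307,.1).round(3))
for p in ((200,360),(245,525)): print('holder',W(*p,.23).round(3))
E
```

```text
[ 0.6309 -0.278   0.016 ] [ 0.5873 -0.2955  0.022 ] [ 0.586  -0.2649  0.028 ] dists 0.04700076813625126 0.0468092686308 0.030533833720241495 exp .0470 .0470 .030
block [ 0.6091 -0.2791] -3.093095481686014 res [[-0.0001, 0.0], [-0.0, -0.0003], [0.0001, 0.0002]]
corner [ 0.653 -0.246  0.016]
corner [ 0.657 -0.308  0.016]
corner [ 0.566 -0.312  0.022]
corner [ 0.562 -0.252  0.028]
mat [ 0.612 -0.19   0.004]
mat [ 0.633 -0.324  0.004]
mat [ 0.531 -0.339  0.004]
mat [ 0.508 -0.207  0.004]
btn [ 0.653 -0.048  0.222]
table right edge [0.597 0.017 0.059] [0.679 0.015 0.059]
bed R [ 0.712 -0.133  0.016] [ 0.587 -0.128  0.016]
red [ 0.558 -0.409  0.1  ]
holder [ 0.527 -0.109  0.23 ]
holder [ 0.449 -0.128  0.23 ]
```

```bash
python3 - <<'E'
from h import *
pick((.6091,-.2791),.026,-3.0931+np.pi/2+np.pi,.0935,up=.36)
place((.661,.084),.0775,1.535,.080,up=.36)
robot.move_ptp([.56,.08,.40],down(-np.pi/2)); robot.pause(.2)
c,R,t=cam('wrist');np.savez('w7.npz',R=R,t=t)
save('wrist','w7',(160,0,480,240),2.5);print(st())
E
```

```text
grip False {'t': 62.12, 'p': array([ 0.6091, -0.279 ,  0.0261]), 'f': array([-0. ,  0.5,  1.7]), 'o': 0.0596}
lift {'t': 63.79, 'p': array([ 0.6086, -0.2791,  0.3583]), 'f': array([ 0.4,  0.6, -3.3]), 'o': 0.0596}
pre {'t': 66.06, 'p': array([0.6618, 0.0841, 0.1393]), 'f': array([-0.2,  0.3, -3.5]), 'o': 0.0598}
rel False {'t': 67.74, 'p': array([0.661 , 0.084 , 0.0776]), 'f': array([ 0.2, -0.4,  0.1]), 'o': 0.0797}
{'t': 71.97, 'p': array([0.56  , 0.08  , 0.3999]), 'f': array([ 0.6, -0.1,  0.1]), 'o': 0.0799}
```

View pics/w7.png

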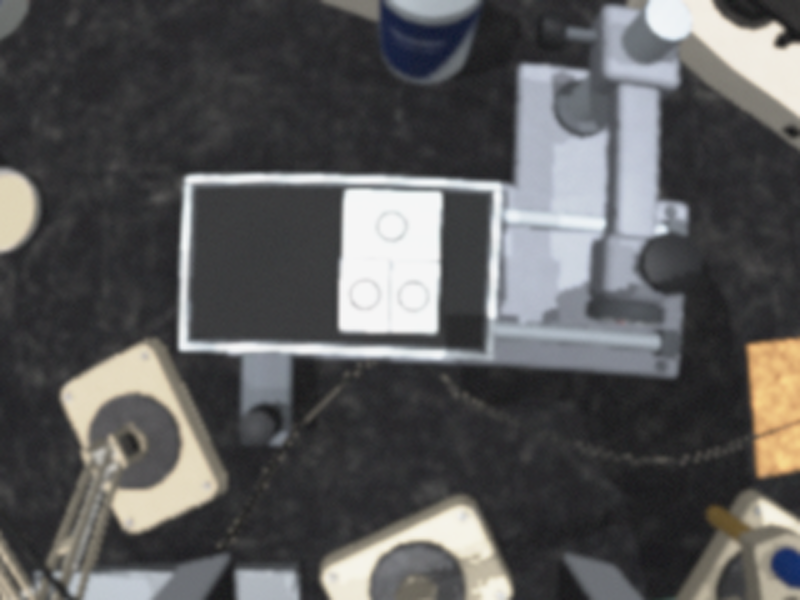

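```bash
python3 - <<'E'
from h import *
C=stored('w7.npz'); z=lambda u,v:(u/2.5+160-.3,v/2.5-.3)
W=lambda u,v,h:onz('wrist',z(u,v),h,C)
l,m,h=W(391,226,.067),W(413,296,.073),W(365,294,.079)
src=np.array([[-.022,0],[.0225,.015],[.0225,-.015]]);dst=np.array([l[:2],m[:2],h[:2]])
a=src-src.mean(0);b=dst-dst.mean(0);th=np.arctan2((a[:,0]*b[:,1]-a[:,1]*b[:,0]).sum(),(a*b).sum())
Rm=np.array([[np.cos(th),-np.sin(th)],[np.sin(th),np.cos(th)]]);o=dst.mean(0)-Rm@src.mean(0)
print('block',o.round(4),th, 'res',(dst-(src@Rm.T+o)).round(4).tolist())
cs=[W(*p,.059) for p in ((186,176),(502,183),(490,360),(180,350))]
for c in cs: print('table',c.round(4))
tc=np.mean(cs,0)[:2]; print('tc',tc)
v=cs[0]-cs[1];print('gamma',-np.arctan2(v[0],v[1]),-np.arctan2((cs[3]-cs[2])[0],(cs[3]-cs[2])[1]))
print('knob',W(261,418,.089).round(4)); print('btn',W(668,262,.222).round(4),'scale px/m?')
print('bed R',W(688,202,.016).round(4),W(678,377,.016).round(4))
print('col top', W(665,20,.21).round(3))
E
python3 - <<'E'
import cv2,numpy as np
im=cv2.imread('pics/w7_raw.png')[60:160,380:480]
cv2.imwrite('pics/w7b.png',cv2.resize(im,None,fx=6,fy=6,interpolation=cv2.INTER_CUBIC))
E
```

```text
block [0.6609 0.084 ] 3.113558237200482 res [[-0.0001, 0.0001], [-0.0001, 0.0001], [0.0002, -0.0002]]
table [0.7219 0.2179 0.059 ]
table [0.7133 0.0122 0.059 ]
table [0.5971 0.0194 0.059 ]
table [0.6056 0.2231 0.059 ]
tc [0.65948987 0.11815349]
gamma -0.04169700543459585 -0.04180924474506746
knob [0.5633 0.1639 0.089 ]
btn [ 0.6538 -0.0419  0.222 ] scale px/m?
bed R [ 0.716  -0.1319  0.016 ] [ 0.586  -0.1267  0.016 ]
col top [ 0.776 -0.048  0.21 ]
```

View pics/w7b.png

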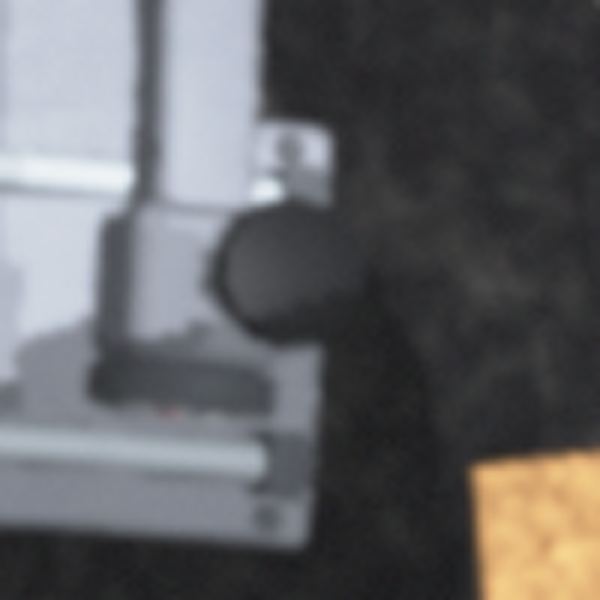

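```bash
python3 - <<'E'
from h import *
Y0=.42-np.pi; K=np.array([.5585,.167])
robot.gripper_to(.07)
robot.move_ptp([*K,.34],down(Y0)); robot.move_linear([*K,.12],velocity=.3)
print(robot.move_linear([*K,.079],velocity=.06,threshold=8))
robot.gripper_to(0.0); print(st())
def go(d,yaw,v=.06):
    h=robot.move_linear([*(K+d),.079],velocity=v,frame=down(yaw),threshold=20); print(h,st())
go(np.array([0,-.05]),Y0)
go(np.array([-.01,-.09]),-np.pi/2-.3)
go(np.array([-.0289,-.1272]),-np.pi/2)
robot.pause(.2)
c,R,t=cam('wrist');np.savez('w8.npz',R=R,t=t)
save('wrist','w8'); save('side','d8',(240,190,360,310),5);print(st())
E
```

```text
False
{'t': 76.72, 'p': array([0.5585, 0.167 , 0.079 ]), 'f': array([-1.3, -1.2,  0.9]), 'o': 0.0237}
False {'t': 77.7, 'p': array([0.5585, 0.117 , 0.079 ]), 'f': array([-2.3, -2.3,  0.4]), 'o': 0.0233}
False {'t': 78.7, 'p': array([0.5487, 0.0771, 0.079 ]), 'f': array([ 0.2, -1.5, -3.7]), 'o': 0.0215}
True {'t': 79.37, 'p': array([0.5316, 0.0402, 0.079 ]), 'f': array([ 4.2, -2. , -4.5]), 'o': 0.0184}
{'t': 79.67, 'p': array([0.5316, 0.0405, 0.079 ]), 'f': array([ 5.5, -2. , -3.6]), 'o': 0.0183}
```

View pics/w8.png

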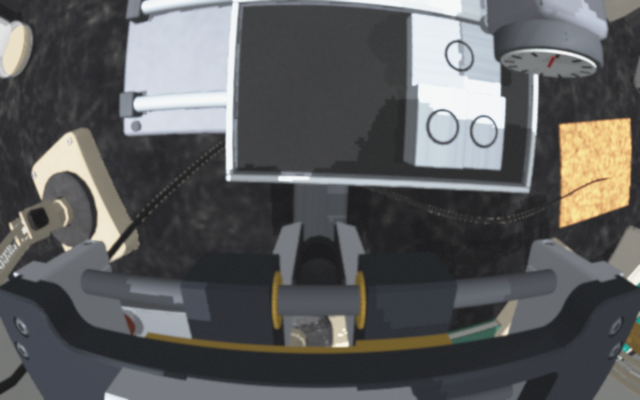

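View pics/d8.png

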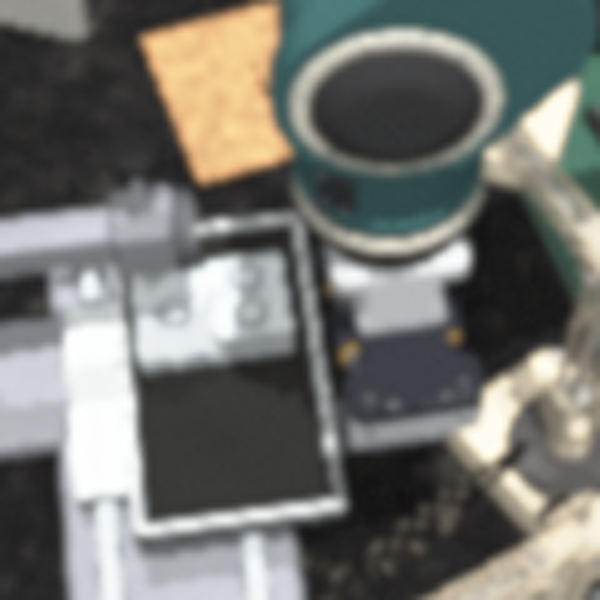

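```bash
cat >> h.py <<'E'
def blockfit(C,l,m,h,base=.055):
    W=lambda u,z:onz('wrist',u,z,C)
    src=np.array([[-.022,0],[.0225,.015],[.0225,-.015]]);dst=np.array([W(l,base+.012)[:2],W(m,base+.018)[:2],W(h,base+.024)[:2]])
    a=src-src.mean(0);b=dst-dst.mean(0);th=np.arctan2((a[:,0]*b[:,1]-a[:,1]*b[:,0]).sum(),(a*b).sum())
    Rm=np.array([[np.cos(th),-np.sin(th)],[np.sin(th),np.cos(th)]]);o=dst.mean(0)-Rm@src.mean(0)
    print('block',o.round(4),round(th,4),'res',(dst-(src@Rm.T+o)).round(4).tolist())
    return o,th,src@Rm.T+o
E
python3 - <<'E'
from h import *
C=stored('w8.npz')
o,th,mk=blockfit(C,(459,56),(483.5,131),(442.5,126)); print(mk.round(4))
W=lambda u,v,z:onz('wrist',(u,v),z,C).round(4)
print('rim',W(228,180,.059),W(529,190,.059),W(540,75,.059))
E
python3 - <<'E'
import cv2
im=cv2.imread('pics/w8_raw.png')[0:200,380:620]
cv2.imwrite('pics/w8b.png',cv2.resize(im,None,fx=3,fy=3,interpolation=cv2.INTER_CUBIC))
E
```

```text
block [ 0.6214 -0.0432] 3.1058 res [[-0.0003, 0.0001], [0.0001, -0.0], [0.0002, -0.0]]
[[ 0.6434 -0.044 ]
 [ 0.5984 -0.0574]
 [ 0.5995 -0.0274]]
rim [0.5672 0.0951 0.059 ] [ 0.5599 -0.1089  0.059 ] [ 0.6422 -0.115   0.059 ]
```

View pics/w8b.png

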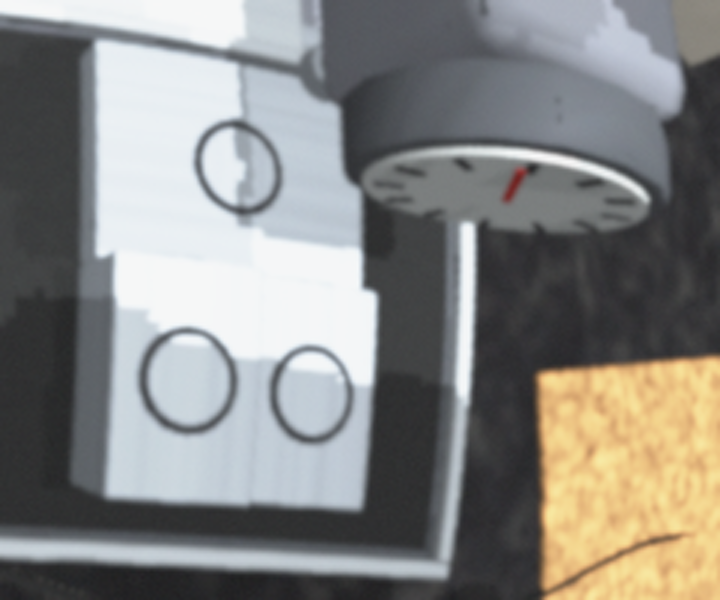

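```bash
python3 - <<'E'
from h import *
Y=-np.pi/2
robot.gripper_to(.06)
robot.move_linear([.519,.040,.079],velocity=.06,frame=down(Y),threshold=15)
robot.gripper_to(0.0); print(st())
print(robot.move_linear([.519+.0106,.040,.079],velocity=.05,threshold=20)); robot.pause(.2)
print(st())
c,R,t=cam('wrist');np.savez('w9.npz',R=R,t=t)
save('wrist','w9',(380,0,620,200),3)
E
```

```text
{'t': 81.47, 'p': array([0.519 , 0.0401, 0.079 ]), 'f': array([-0.5,  0.1, -0.4]), 'o': 0.0238}
False
{'t': 82.03, 'p': array([0.5296, 0.0399, 0.079 ]), 'f': array([ 1.3, -1.2, -1.9]), 'o': 0.0236}
```

View pics/w9.png

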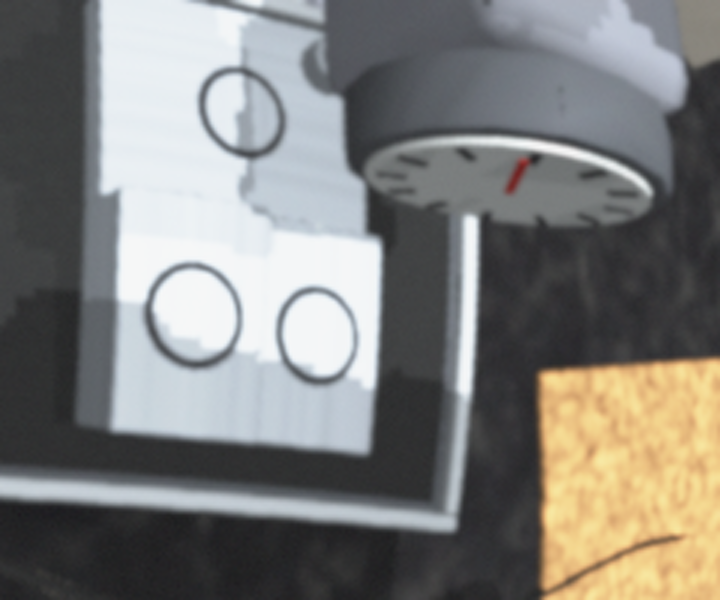

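```bash
python3 - <<'E'
from h import *
C=stored('w9.npz')
o,th,mk=blockfit(C,(460.3,36.7),(485.3,111.3),(444.3,104.3)); print(mk.round(4))
# release, rise
robot.gripper_to(.06)
p=robot.get_state()['ee_pos']
robot.move_linear([p[0],p[1],.13],velocity=.15)
robot.move_linear([p[0],p[1],.36],velocity=.3)
# look at plunger from above: camera roughly above button
robot.gripper_to(0.0)
robot.move_ptp([.56,-.044,.40],down(-np.pi/2)); robot.pause(.2)
c,R,t=cam('wrist');np.savez('w10.npz',R=R,t=t); print(st(), 'cam',-R.T@t)
save('wrist','w10',(200,0,440,200),3)
save('side','d10',(240,190,360,310),5)
E
```

```text
block [ 0.6322 -0.044 ] 3.1038 res [[0.0001, 0.0], [-0.0001, 0.0], [-0.0, -0.0]]
[[ 0.6542 -0.0448]
 [ 0.6091 -0.0581]
 [ 0.6103 -0.0281]]
{'t': 85.88, 'p': array([ 0.5598, -0.0429,  0.3996]), 'f': array([ 0.4,  0.1, -0. ]), 'o': 0.0004} cam [ 0.62710329 -0.04282762  0.55986642]
```

View pics/w10.png

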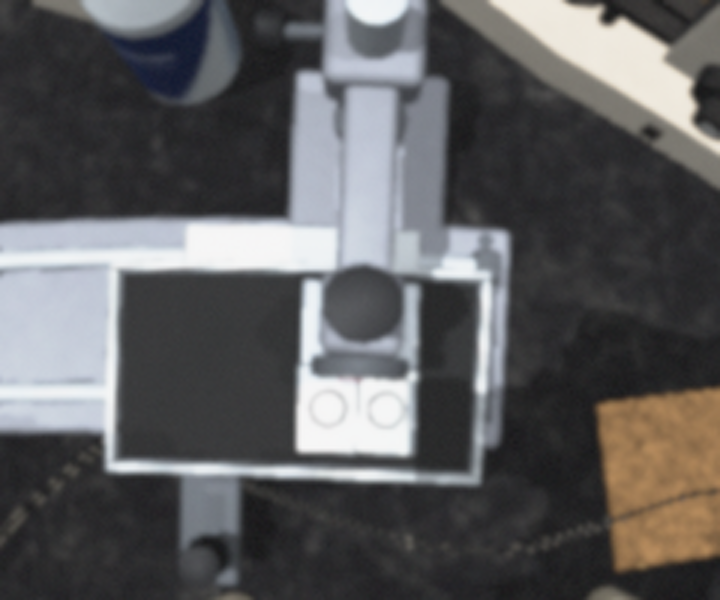

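View pics/d10.png

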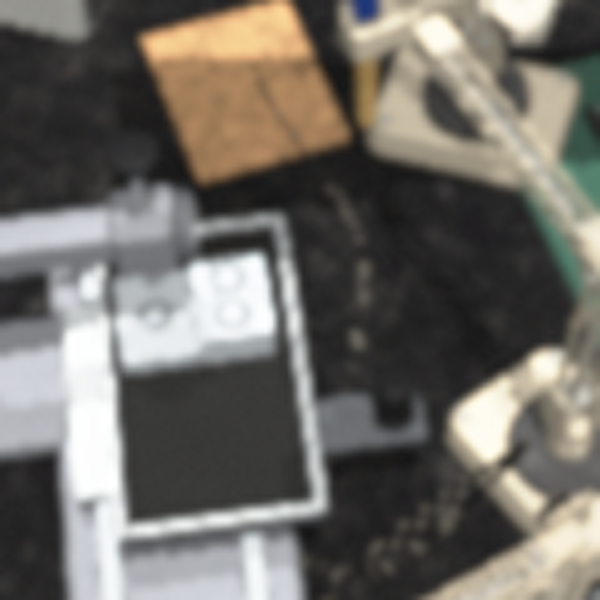

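```bash
python3 - <<'E'
from h import *
im=cv2.imread('pics/w10_raw.png')
g=im[70:130,290:350].max(2); m=(g<75).astype(np.uint8)
n,lab,stt,cen=cv2.connectedComponentsWithStats(m)
for i in range(1,n): 
    if stt[i,4]>100: print(stt[i],cen[i]+[290,70])
C=stored('w10.npz'); z=lambda u,v:(u/3+200-.3,v/3-.3)
W=lambda u,v,h:onz('wrist',z(u,v),h,C).round(4)
print('btn',W(363,303,.222),'edges',W(323,303,.222),W(404,303,.222),W(363,265,.222),W(363,341,.222))
print('high',W(327,408,.079),'mid',W(387,410,.073))
print('bed R corners',W(511,230,.016),W(498,446,.016),'dial',W(360,366,.147))
E
```

```text
[ 23  20  20  22 130] [326.49230769  98.01538462]
[  0  22  10  38 343] [294.04081633 109.71137026]
[ 50  23  10  37 349] [344.64183381 111.59025788]
btn [ 0.6533 -0.0453  0.222 ] edges [ 0.6533 -0.0309  0.222 ] [ 0.6534 -0.06    0.222 ] [ 0.6673 -0.0453  0.222 ] [ 0.6394 -0.0453  0.222 ]
high [ 0.61   -0.0279  0.079 ] mid [ 0.6088 -0.059   0.073 ]
bed R corners [ 0.7147 -0.133   0.016 ] [ 0.5862 -0.1265  0.016 ] dial [ 0.6311 -0.0446  0.147 ]
```

```bash
cat >> h.py <<'E'
def press(expect,B=(.6533,-.045)):
    O=down(-np.pi/2)
    if robot.get_state()['opening']>.005: robot.gripper_to(0.0)
    robot.move_ptp([*B,.30],O); robot.move_linear([*B,.247],velocity=.15); robot.pause(.2); print('above',st())
    zt=.222-.033+.006*expect+.019
    h=robot.move_linear([*B,zt+.006],velocity=.05,threshold=9)
    print('near',h,st())
    if not h: h=robot.move_linear([*B,zt-.008],velocity=.012,threshold=4.5)
    print('press',h,st(),'target',zt)
    for i in range(4): robot.pause(.3); print(st()['p'][2],st()['f'])
    robot.move_linear([*B,.25],velocity=.1); robot.move_linear([*B,.34],velocity=.3); print(st())
E
python3 -c "
from h import *
press(0)"
```

```text
above {'t': 87.29, 'p': array([ 0.6537, -0.0451,  0.2484]), 'f': array([ 0.1,  0.7, -1. ]), 'o': 0.0005}
near False {'t': 88.1, 'p': array([ 0.6532, -0.045 ,  0.2141]), 'f': array([-1. , -0.4,  2.3]), 'o': -0.0}
press True {'t': 88.73, 'p': array([ 0.6532, -0.045 ,  0.2082]), 'f': array([-2.7,  0.2,  8.1]), 'o': 0.0005} target 0.208
0.2083 [-2.4  0.6  7.6]
0.2082 [-1.3  1.1  8.3]
0.2082 [-2.   0.8  9.1]
0.2082 [-1.7  1.2  8.2]
{'t': 90.96, 'p': array([ 0.6533, -0.045 ,  0.3401]), 'f': array([ 0.9,  0.1, -1.1]), 'o': 0.0004}
```

```bash
cat >> h.py <<'E'
def lead(k0,k1,yaw,via=None):
    robot.gripper_to(.06)
    robot.move_ptp([*k0,.30],down(yaw)); robot.move_linear([*k0,.12],velocity=.3)
    print(robot.move_linear([*k0,.079],velocity=.08,threshold=8))
    robot.gripper_to(0.0); print('grip',st())
    for k in ([via] if via is not None else [])+[k1]:
        print('moved',robot.move_linear([*k,.079],velocity=.06,threshold=20),st())
    robot.pause(.2)
def look(name):
    c,R,t=cam('wrist');np.savez(name+'.npz',R=R,t=t); save('wrist',name,(380,0,620,200),3)
def leave():
    robot.gripper_to(.06); p=robot.get_state()['ee_pos']
    robot.move_linear([p[0],p[1],.13],velocity=.15); robot.move_linear([p[0],p[1],.34],velocity=.3); robot.gripper_to(0.0)
E
python3 -c "
from h import *
lead((.5296,.040),(.5738,.0531),-np.pi/2-.2)
look('w11'); print(st())"
```

```text
False
grip {'t': 94.72, 'p': array([0.5297, 0.04  , 0.0791]), 'f': array([-0.3,  0.1,  1.4]), 'o': 0.0237}
moved False {'t': 95.63, 'p': array([0.5746, 0.0535, 0.0791]), 'f': array([1.5, 1.1, 3.7]), 'o': 0.0235}
{'t': 95.88, 'p': array([0.574 , 0.0534, 0.0791]), 'f': array([1.6, 1.7, 3.7]), 'o': 0.0234}
```

View pics/w11_raw.png

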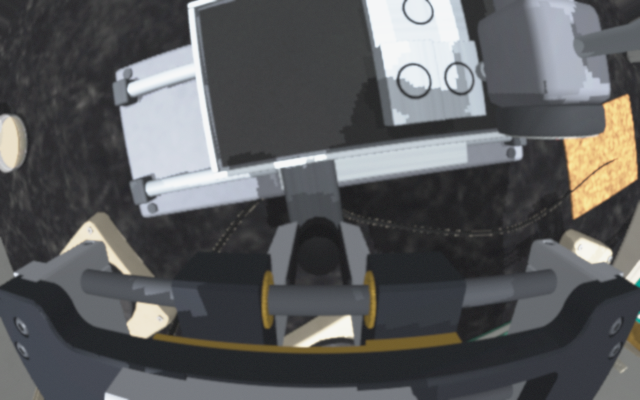

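```bash
python3 - <<'E'
from h import *
C=stored('w11.npz')
o,th,mk=blockfit(C,(418,9.5),(459,78),(414,80)); print(mk.round(4))
im=cv2.imread('pics/w11_raw.png')[0:140,360:520];cv2.imwrite('pics/w11z.png',cv2.resize(im,None,fx=5,fy=5,interpolation=cv2.INTER_CUBIC))
E
```

```text
block [ 0.6766 -0.0303] 3.1043 res [[-0.0002, 0.0], [0.0001, 0.0], [0.0001, -0.0]]
[[ 0.6986 -0.0311]
 [ 0.6535 -0.0444]
 [ 0.6547 -0.0144]]
```

View pics/w11z.png

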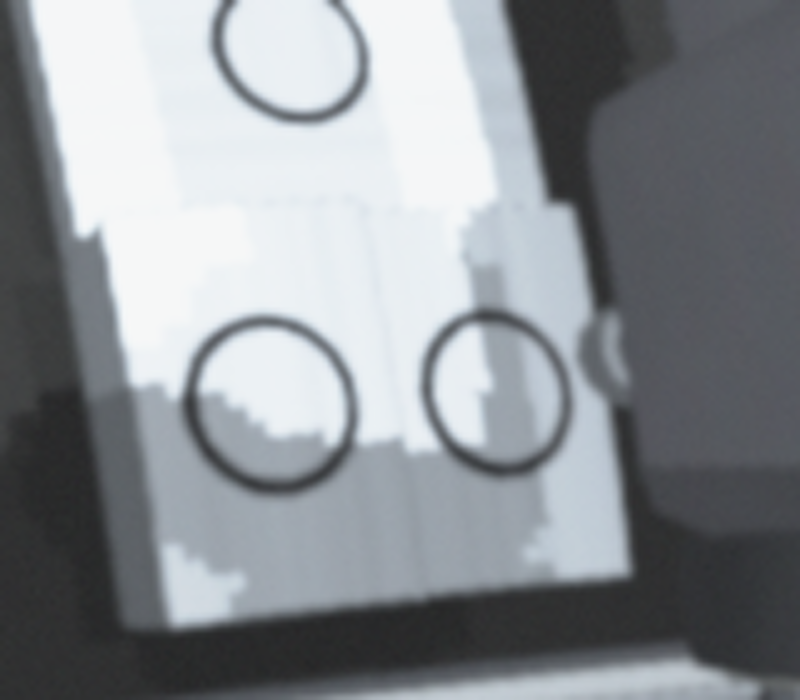

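```bash
python3 -c "
from h import *
leave(); press(1)
lead((.5740,.0533),(.5726,.0227),-np.pi/2-.2)
look('w12'); print(st())"
```

```text
above {'t': 100.24, 'p': array([ 0.6537, -0.0449,  0.2482]), 'f': array([-0.2, -0.5,  0.4]), 'o': 0.0005}
near False {'t': 100.93, 'p': array([ 0.6531, -0.045 ,  0.22  ]), 'f': array([-1. ,  0.9,  2.3]), 'o': 0.0004}
press True {'t': 101.57, 'p': array([ 0.6533, -0.045 ,  0.2142]), 'f': array([-2.7,  1. ,  7.9]), 'o': 0.0003} target 0.214
0.2142 [-2.4  0.4  7.7]
0.2142 [-0.9  0.4  9. ]
0.2142 [-2.2  0.4  7.7]
0.2142 [-2.9  0.9  7.9]
{'t': 103.72, 'p': array([ 0.6533, -0.045 ,  0.3401]), 'f': array([-0.4,  0.1, -0.2]), 'o': 0.0005}
False
grip {'t': 107.41, 'p': array([0.574 , 0.0533, 0.0791]), 'f': array([-0.6,  0.4,  2. ]), 'o': 0.0235}
moved False {'t': 108.07, 'p': array([0.5727, 0.0222, 0.0791]), 'f': array([-0.1, -1.1,  3.1]), 'o': 0.0234}
{'t': 108.32, 'p': array([0.5727, 0.0229, 0.079 ]), 'f': array([ 0.6, -1.2,  1.9]), 'o': 0.0236}
```

View pics/w12_raw.png

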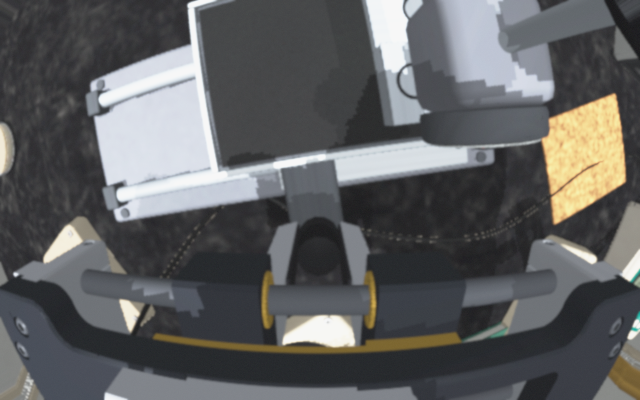

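```bash
python3 -c "
from h import *
leave(); press(2)
lead((.5727,.0228),(.5585,.150),-2.15,via=(.566,.08))
leave()
robot.move_ptp([.56,.08,.40],down(-np.pi/2)); robot.pause(.2)
c,R,t=cam('wrist');np.savez('w13.npz',R=R,t=t)
save('wrist','w13',(160,0,480,240),2.5);print(st())"
```

```text
above {'t': 112.61, 'p': array([ 0.6537, -0.045 ,  0.2482]), 'f': array([-0.8, -0.1,  0.6]), 'o': 0.0002}
near False {'t': 113.17, 'p': array([ 0.6531, -0.045 ,  0.2258]), 'f': array([-1. ,  0. ,  2.2]), 'o': 0.0004}
press True {'t': 113.81, 'p': array([ 0.6533, -0.045 ,  0.2203]), 'f': array([-1.5,  0.9,  8.5]), 'o': 0.0003} target 0.22
0.2203 [-1.   1.2  8.3]
0.2202 [-1.7  0.4  8.3]
0.2202 [-2.   0.1  9.2]
0.2202 [-1.5  0.   8. ]
{'t': 115.91, 'p': array([ 0.6533, -0.045 ,  0.3401]), 'f': array([ 0.1,  0.6, -1.5]), 'o': 0.0001}
False
grip {'t': 119.72, 'p': array([0.5727, 0.0228, 0.0791]), 'f': array([-1.4,  0.3,  2.3]), 'o': 0.0237}
moved False {'t': 120.83, 'p': array([0.5659, 0.08  , 0.079 ]), 'f': array([-0.2,  2.4,  3.6]), 'o': 0.0235}
moved False {'t': 122.15, 'p': array([0.5585, 0.15  , 0.079 ]), 'f': array([0.4, 1.5, 4.5]), 'o': 0.0234}
{'t': 126.34, 'p': array([0.5599, 0.0808, 0.3994]), 'f': array([0.7, 0.3, 0.4]), 'o': 0.0004}
```

View pics/w13.png

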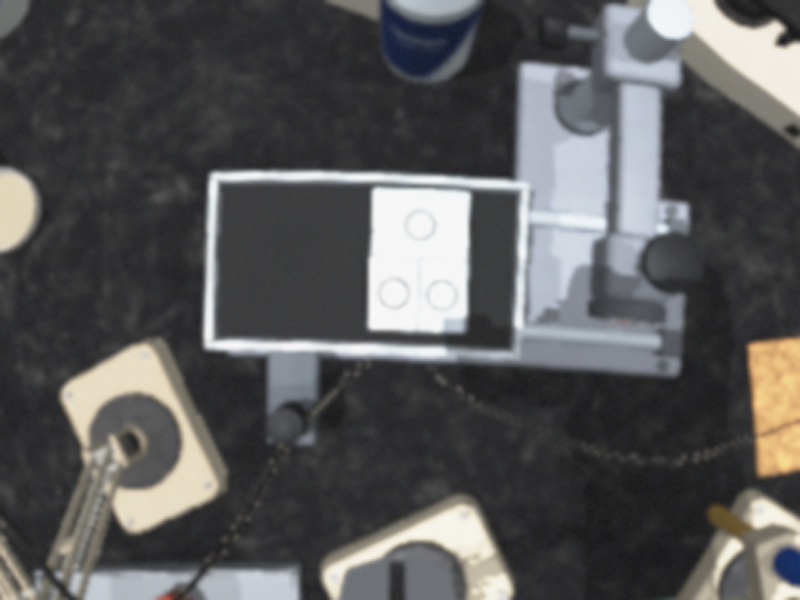

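```bash
python3 -c "
from h import *
lead((.5585,.150),(.5588,.1665),.42-np.pi)
leave(); robot.gripper_to(.0935)
robot.move_ptp([.56,.08,.40],down(-np.pi/2)); robot.pause(.2)
c,R,t=cam('wrist');np.savez('w14.npz',R=R,t=t)
save('wrist','w14',(160,0,480,240),2.5);print(st())"
```

```text
False
grip {'t': 130.54, 'p': array([0.5585, 0.15  , 0.0791]), 'f': array([-1.3, -1.4,  2.4]), 'o': 0.0235}
moved False {'t': 130.97, 'p': array([0.559 , 0.167 , 0.0791]), 'f': array([1. , 1.1, 0.5]), 'o': 0.0236}
{'t': 137.05, 'p': array([0.56  , 0.0804, 0.3998]), 'f': array([ 0.4, -0.6,  0.2]), 'o': 0.0933}
```

View pics/w14.png

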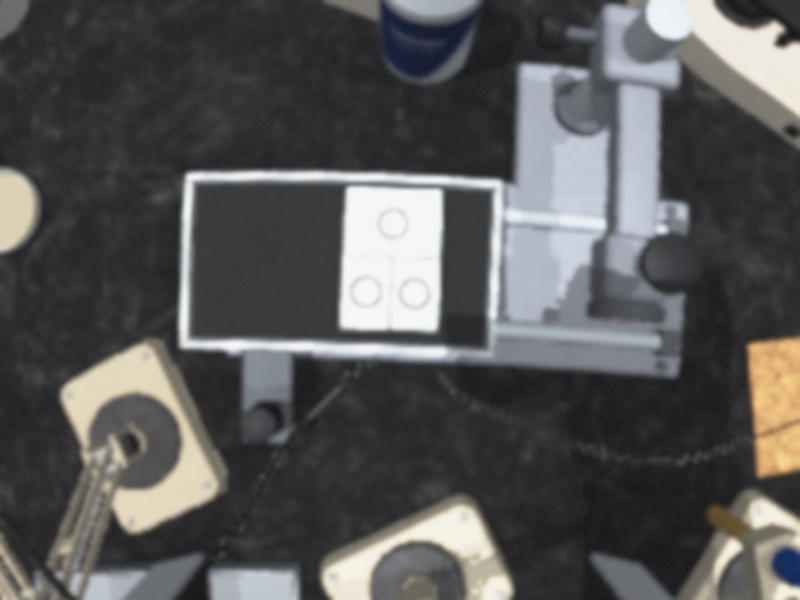

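```bash
python3 - <<'E'
from h import *
C=stored('w14.npz'); z=lambda u,v:(u/2.5+160-.3,v/2.5-.3)
o,th,mk=blockfit(C,z(392,223),z(414,293),z(366,292)); print(mk.round(4))
C6=stored('w6.npz'); W=lambda u,v,h:onz('wrist',z(u,v),h,C6).round(3)
print('arm3 base',W(400,480,.03),'edges',W(400,380,.03),W(490,435,.03),'elbow',W(440,560,.2),W(440,560,.25), 'link',W(780,480,.22))
print('plate',W(568,145,.03),W(600,110,.08),'beaker',W(720,70,.15))
sc=lambda u,v:(u/3+240-.33,v/3+110-.33); si=lambda u,v:(u/2.8+200-.3,v/2.8+190-.3)
print('arm3 elbow tri', tri('scene',sc(118,255),'side',(327,113)))
for yw in (1.726,1.726-np.pi): print(robot.ik([.571,-.265,.03],down(yw)))
E
python3 - <<'E'
import cv2
im=cv2.imread('pics/side0.png')[100:250,260:400];cv2.imwrite('pics/sz.png',cv2.resize(im,None,fx=4,fy=4,interpolation=cv2.INTER_CUBIC))
E
```

```text
block [0.6624 0.0836] 3.1186 res [[0.0001, -0.0001], [0.0, 0.0002], [-0.0002, -0.0001]]
[[0.6844 0.0831]
 [0.6395 0.0692]
 [0.6402 0.0992]]
arm3 base [ 0.427 -0.202  0.03 ] edges [ 0.5   -0.202  0.03 ] [ 0.46  -0.267  0.03 ] elbow [ 0.422 -0.222  0.2  ] [ 0.438 -0.219  0.25 ] link [ 0.469 -0.399  0.22 ]
plate [ 0.673 -0.322  0.03 ] [ 0.688 -0.333  0.08 ] beaker [ 0.703 -0.39   0.15 ]
arm3 elbow tri (array([ 0.45531905, -0.30811249,  0.33171413]), np.float64(0.04772244908632363))
[ 1.10479262  0.97786612 -1.09032934  1.70302147  0.97055654  1.0999668
  1.42533731]
[-0.07770901  0.76455901  0.65331716  1.74553449 -0.5998992   0.84093433
 -0.56072171]
```

View pics/sz.png

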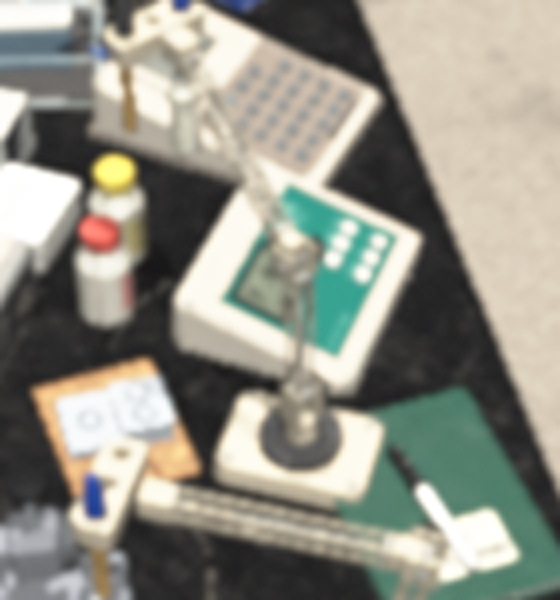

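```bash
python3 - <<'E'
from h import *
pick((.6624,.0836),.077,3.1186-np.pi/2,.0935,up=.40)
robot.move_ptp([.60,-.09,.42],down(0)); print(st())
place((.572,-.265),.0265,1.726-np.pi,.080,up=.36)
robot.gripper_to(.0935)
robot.move_ptp([.48,-.2,.42],down(-np.pi/2)); robot.pause(.3)
c,R,t=cam('wrist');np.savez('w15.npz',R=R,t=t)
save('wrist','w15',(160,0,480,240),2.5);print(st())
save('scene','s15',(240,110,440,310),3)
E
```

```text
grip False {'t': 142.27, 'p': array([0.6624, 0.0836, 0.0771]), 'f': array([-0.5, -0.6,  0.5]), 'o': 0.0596}
lift {'t': 143.89, 'p': array([0.662 , 0.0836, 0.398 ]), 'f': array([-0.5, -0.2, -4.3]), 'o': 0.0595}
{'t': 145.05, 'p': array([ 0.6002, -0.0892,  0.4193]), 'f': array([ 0.6, -0. , -3.4]), 'o': 0.0598}
pre {'t': 147.08, 'p': array([ 0.5729, -0.2653,  0.0881]), 'f': array([ 0.4,  0.3, -3.1]), 'o': 0.06}
rel True {'t': 148.62, 'p': array([ 0.5708, -0.2644,  0.025 ]), 'f': array([-0.1,  0.5, -0.1]), 'o': 0.08}
{'t': 151.6, 'p': array([ 0.4801, -0.2004,  0.4196]), 'f': array([-0. ,  0.7,  0.7]), 'o': 0.0933}
```

View pics/w15.png

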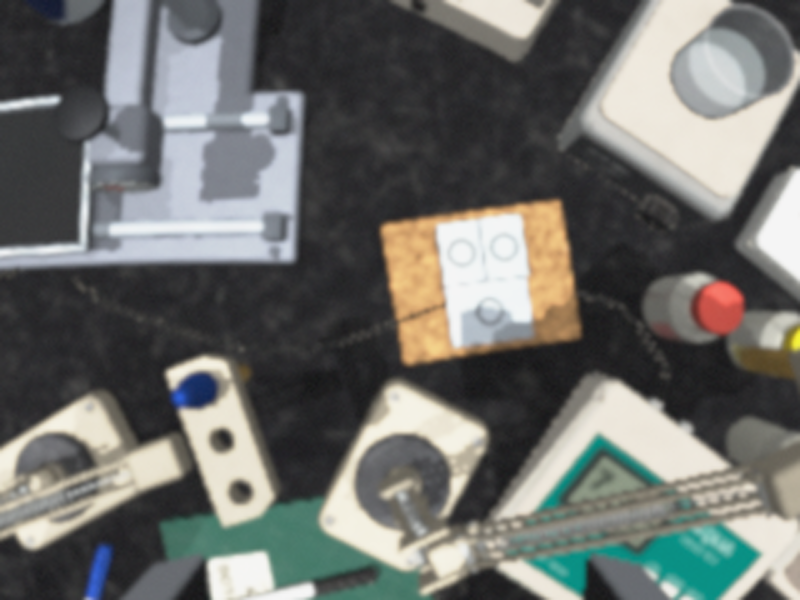

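View pics/s15.png

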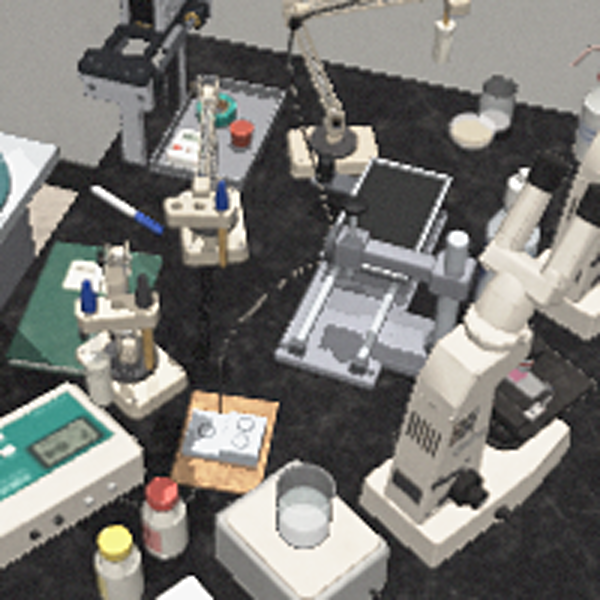

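```bash
python3 - <<'E'
from h import *
C=stored('w15.npz'); z=lambda u,v:(u/2.5+160-.3,v/2.5-.3)
o,th,mk=blockfit(C,z(490,311),z(462,252),z(504,247),base=.004)
print('to mat centre',np.linalg.norm(o-[.571,-.265]))
W=lambda u,v,h:onz('wrist',z(u,v),h,C).round(3)
print('btn',W(83,111,.222)); print(st()); robot.sign_off()
E
```

```text
block [ 0.5708 -0.2654] 0.1399 res [[-0.0001, -0.0001], [0.0002, -0.0001], [-0.0001, 0.0002]]
to mat centre 0.00044426833539707697
btn [ 0.653 -0.049  0.222]
{'t': 151.65, 'p': array([ 0.4801, -0.2003,  0.4197]), 'f': array([-0.5, -0.7, -0.4]), 'o': 0.0938}
the job is handed in; nothing more can be done
```

The whole job is done and handed in at 151.7 s of the 210 s allowed. I have no verdict from the rig, so what follows is from my own measurements.

- **Electrode arm:** I pushed it right in two goes, the second until it hit its stop (about 9 N). The pictures afterwards show it clear of the gauge.
- **Clearing the table:** The tape, stopper and timer are all in the tray. The last overview picture shows all three still inside it.
- **Block knocked aside:** The reference block had been shifted a few centimetres on its mat before I reached it. I measured it again and then laid it flat on the table.
- **Pressing the rings:** I pressed the low, middle and high rings in that order. The first two were within about 1 mm of the foot by camera. For the high ring the gauge head blocked the view, so I relied on the table having moved with the knob. At each press the foot met the ring within 0.3 mm of the expected height. I held about 8–9 N on the plunger for 1.2 s each time, and the plunger was up again in the last picture.
- **One slip:** On the first table move the knob slid in the grip while I turned the wrist, and the table ran to its near cross stop, with about 20 N on the tool. I gripped the knob again, measured again and moved the table to the right place before pressing.
- **End state:** The table is back at about its left stop. The block lies on the mat about 0.5 mm from the centre, turned half round from how it started. The bottles stand where they were, and the gripper is clear of everything.

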